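# Touch-latch finds cupboard: press, spring ajar, push wide open

## Robot

A 6-joint arm with a two-finger parallel gripper is mounted at the origin on a cart in front of the work surface, level with it; the furniture and walls round the work are solid. World frame = base frame: x ahead of the robot, y to its left, z up, the work surface at z = 0. Lengths are in m, angles in rad, forces in N, time in s.
With the tool pointing down it reaches from about 0.35 to 0.975 m from the base axis. Payload 4.9 kg.
Tool frame: the origin (TCP) lies at the very end of the fingers, on their centre line; the grasp point (between the pads) lies manip.grip_point_offset behind it (manip.grip_point_offset is the distance from the TCP to the grasp point, in m); z points along the fingers, y is the line along which they close (so a half turn about z gives the same grasp; the last joint's range is limited). The gripper opens to 85 mm and grips with 20 to 120 N. Pads are 22 mm wide; open, the fingers measure 114 mm over their backs; the gripper's body (76 mm by 85 mm) begins 54 mm behind the grasp point. The pads swing forward as they close: fully open they stand 13 mm farther back than shut.
Start: joints at [-1.405, 0.053, 1.613, -0, 1.476, -0.119], TCP at [0.176, -0.6, 0.231] pointing down, gripper open.
Joint ranges: [-3.01, 3.01], [-1.01, 2.22], [0.06, 2.58], [-1.02, 4.17], [0.09, 2.62], [-3.14, 3.14]. Speed limits (rad/s): [2.57, 2.57, 3.14, 3.14, 3.14, 3.14].

## Interface

Orientations are given as a unit quaternion [w, x, y, z].
In Python, from plant import manip gives the robot as it stands.
- The arm moves only by the shell command python3 -m crank 'ROWS' [OPENING]. ROWS is JSON, a list of rows, each an object of numbers: "x", "y", "z": the shift along the tool's x, y, z in cm; "turn": the turn about the tool's z in rad. In form: [{"x": .., "y": .., "z": .., "turn": ..}, ...]. A call has 1 to 5 rows; each row shifts and turns the commanded pose from where the row before left it, along the tool's axes as they then stand; what a row does not reach is not made up. A row lasts 1/10 s, in which the tool goes at most 50 mm and 8.59 degrees, less where a joint would pass 70% of its speed; a pose out of reach is approached as far as the arm can. A call with a gripper value outside its range is refused whole. OPENING is the opening in per cent of the stroke, from 0 (shut) to 100 (fully open), set as the call begins (- or left out, the last holds). The fingers move at their own pace and stop on an object; the grip force is fixed at half the most. Time passes only in rows, so rows that do not move let the fingers close. It gives the time, the measured TCP pose, the force, the opening and the grip force at its end, in the units of the state.
- manip.state(): the state, without advancing time (a new reading comes with each control period).
- manip.grab_frame(name): name is "scene" or "side" or "wrist"; returns (picture, depth): 384x512x3 uint8, red, green, blue; 384x512 float32, m along the optical axis (not along the pixel's ray), 0 where there is no reading.
- manip.camera_model(name): a dict with "mtx" (3x3 intrinsics, pixels), "k1" (the pictures are not rectified: a ray, as slopes to the right and down, at radius r is drawn at 1 + k1 r^2 times it, then the intrinsics apply), "world_to_cam" (4x4, takes a point from world to camera coordinates). Camera axes: x right, y down, z forward; pixel columns grow to the right and rows downward; lengths in m; the calibration is good to about 2 mm. A picture is of the moment at which its call begins: read the wrist's pose just before it. camera_model takes no time and is no camera call; for the wrist camera it gives the pose at the moment of the call.
- manip.job_done(): hands the job in; it is judged then, once.
The state is a dict: "time": time; "joint_pos": joint angles; "joint_vel": joint speeds; "joint_efforts": joint torques, N m; "tool_pos": TCP position; "tool_rot": TCP orientation; "contact_force": force on the tool from outside, world axes, zero at the start; "ft_torque": the same for the moment, N m; "gripper_width": opening from 0.0 (shut) to 1.0 (fully open); "grasp_force": force on a finger pad.
Only numpy, scipy, OpenCV 4.12 (cv2) and the standard library are available. Lean on these libraries where they do the work, as an engineer would, in place of code of your own. Each camera call takes 0.05 s, during which the arm holds its last target. There are 200 camera calls.

## Task

Two small cupboards without handles stand on the table. With your fingertips, press the door of the wider cupboard in at its free edge, the edge away from its hinges, and move off so that its touch catch lets go and the spring pops the door ajar by itself; then put the fingers behind the edge and push the door wide open, until it stands about square to the cupboard's front. Grasp nothing, leave the narrower cupboard shut, and leave everything else where it stands.

Things in the scene. Friction and masses are not known exactly. Their poses are not given: they have to be found in the camera images.
- wide_cupboard: Wider light-wood cupboard, fixed, 200 mm wide (y), carcass 140 deep (x), 150 high; origin under the carcass centre, on the table; x to its back, y to its left, z up. Plain 12 mm door, 198 mm wide, from 6 to 150 mm above the table, 8 mm in front of the carcass and its top board: front face at x = -0.090, back face at x = -0.078. Hinges at the left (+y).
- wide_door (a joint): opening angle of the wider door, rad: 0 shut; catch frees below -0.024 (stop -0.035); springs to about 0.48 ajar once the fingers draw back some 120 mm; 1.57 square to the front; stop 1.6. The free edge swings towards the robot. Past ajar it moves freely (1 to 3 N) and stays where left. The catch does not hold again
- wide_hinge (a point): point on the upright hinge axis of the wider door (x = -0.084, y = +0.100 in the cupboard's frame), 150 mm above the table, level with the door's top
- wide_edge (a point): top corner of the wider door's free edge (y = -0.099 when shut), on its front face; moves with the door, 198 mm from the hinge axis. The catch sits behind this edge: pressing 20 to 30 mm in from it, about 4 N, moves the door in; it lets go after 4 mm
- narrow_cupboard: Narrower light-wood cupboard, fixed, 130 mm wide (y), carcass 140 deep (x), 150 high; origin under the carcass centre, on the table; x to its back, y to its left, z up. Same make with its own touch-latch door (hinges on the left); it must stay shut.
- narrow_door (a joint): opening angle of the narrower cupboard's door, rad, 0 shut
- vial_inside: sample vial, 28 mm across, 52 mm high, loose inside the wider cupboard; origin at the centre of its underside
- sherd_on_wide: pottery sherd 80x66x16 mm lying on top of the wider cupboard towards its back; origin under its centre
- labels_on_narrow: banded bundle of paper labels 48x65x13 mm on top of the narrower cupboard; origin under its centre
- vial_front: capped sample vial, 28 mm across, 52 mm high, standing on the table in front of the narrower cupboard; origin at the centre of its underside
- loupe_front: black stand loupe, 38 mm across, 20 mm high, on the table in front of the narrower cupboard; origin at the centre of its underside
- sherd_side: pottery sherd 57x75x12 mm on the table to the left; origin under its centre
- stone_side: grey grinder pebble 55x89x40 mm on the table to the right; origin under its centre

How it is judged:
On the way, in this order (a step that is already met when the one before it is completed fails the run):
1. the wider door is pressed in by the robot (value of joint wide_door below -0.012 rad and contact force between any of the fingers, the arm and wide_door above 0.5 N).
2. the door has sprung ajar by itself and nothing of the robot touches it (value of joint wide_door between 0.3 and 0.75 rad and contact force between each of the fingers, the arm and wide_door below 0.2 N), for 0.3 s.
3. the door is pushed wide open (value of joint wide_door above 1.25 rad), for 0.2 s.
At the end, for the whole second after the job is handed in: the wider door stands at rest at 1.25 rad (72 degrees) or more open; the narrower door is shut (under 0.05 rad); every loose thing is within 30 mm of where it stood and the vials are upright (value of joint wide_door above 1.25 rad and velocity of joint wide_door between -0.05 and 0.05 rad/s and value of joint narrow_door below 0.05 rad and not (distance of any of sherd_on_wide, labels_on_narrow, vial_front, loupe_front, sherd_side, stone_side, vial_inside from where it was at the start of the episode above 0.03 m) and angle between each of vial_inside, vial_front's own z axis and vertical below 0.3 rad); the robot touches nothing.
It fails at once if the narrower cupboard is opened (value of joint narrow_door above 0.1 rad).
It fails at once if a loose thing is displaced by more than 30 mm or carried (distance of any of sherd_on_wide, labels_on_narrow, vial_front, loupe_front, sherd_side, stone_side, vial_inside from where it was at the start of the episode above 0.03 m).
It fails at once if a loose thing is lifted off what it stands on (more than 15 mm) (height (world z) of any of sherd_on_wide, labels_on_narrow above 0.165 m or height (world z) of any of vial_front, loupe_front, sherd_side, stone_side above 0.015 m or height (world z) of vial_inside above 0.031 m).
It fails at once if a vial is tipped over (angle between any of vial_inside, vial_front's own z axis and vertical above 0.5 rad).
It also fails if it takes over 50 s, if anything falls off the work surface, if the arm or the gripper's body presses on something with over 40 N, if the wrist force passes 120 N, or if a joint passes its speed limit or range.

## Working session

There is one attempt and no reset: what is moved stays moved. The work goes in short steps, Python scripts to look and compute and a shell command to move; the robot and the scene stay as the last step left them, time stands still between calls to the robot, and variables do not carry over. Pictures are saved under pics/ and viewed, at most 10 in all, crops included, and the job is handed in when it is done.

```bash
mkdir -p pics; cat > h.py <<'E'
import numpy as np, cv2
from plant import manip
def grab(n):
    m=manip.camera_model(n); p,d=manip.grab_frame(n); return m,p,d
def cloud(m,d):
    h,w=d.shape; u,v=np.meshgrid(np.arange(w),np.arange(h))
    K=np.array(m["mtx"],float); k=float(m["k1"])
    P=cv2.undistortPoints(np.stack([u,v],-1).reshape(-1,1,2).astype(np.float64),K,np.array([k,0,0,0,0.])).reshape(h,w,2)
    c=np.concatenate([P*d[...,None],d[...,None]],-1)
    T=np.linalg.inv(np.array(m["world_to_cam"])); W=c@T[:3,:3].T+T[:3,3]; W[d<=0]=np.nan
    return W
E
python3 - <<'E'
from h import *
s=manip.state(); print(s, manip.grip_point_offset)
for n in("scene","side"):
    m,p,d=grab(n); np.savez(f"{n}0.npz",W=cloud(m,d),p=p)
    cv2.imwrite(f"pics/{n}0.png",p[...,::-1])
    print(n,np.linalg.inv(np.array(m["world_to_cam"]))[:3].round(3))
E
```

```text
{'time': 0.0, 'joint_pos': array([-1.40497744e+00,  5.33620047e-02,  1.61429665e+00,  1.13310433e-05,
        1.47599532e+00, -1.19011098e-01]), 'joint_vel': array([-0.00053309, -0.00016783, -0.002008  , -0.00078991,  0.00099596,
       -0.00206459]), 'joint_efforts': array([-9.43952473e-04, -3.93683982e+01, -3.70180714e+01, -1.64454414e-04,
        6.89217442e-03, -1.57369209e-05]), 'tool_pos': array([ 0.17551473, -0.59920095,  0.23005825]), 'tool_rot': array([-1.03050921e-03,  9.89875665e-01,  1.41933458e-01, -1.84812629e-05]), 'contact_force': array([-1.3036578 , -0.3664225 ,  0.83317839]), 'ft_torque': array([-0.06793987, -0.03896353, -0.03647702]), 'grasp_force': 0.0, 'gripper_width': 0.9966812173175116} 0.0187
scene [[-0.988 -0.083  0.131  0.356]
 [-0.154  0.457 -0.876  1.478]
 [ 0.013 -0.886 -0.464  0.916]]
side [[-0.977 -0.124  0.172  0.391]
 [-0.211  0.504 -0.837  1.044]
 [ 0.018 -0.855 -0.519  0.776]]
```

View pics/scene0.png

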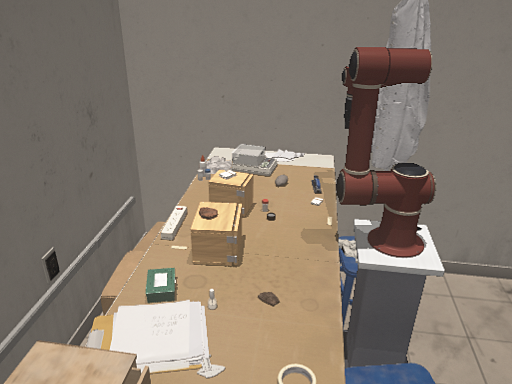

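View pics/side0.png

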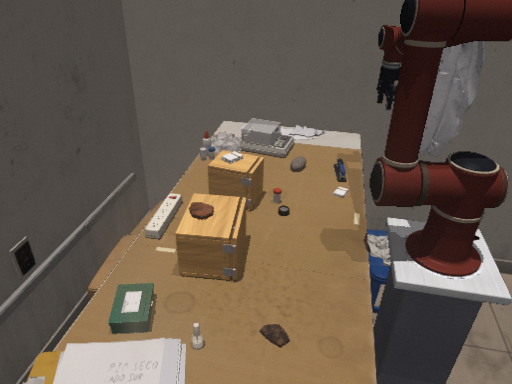

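```bash
python3 - <<'E'
from h import *
for n in("scene0","side0"):
    W=np.load(n+".npz")["W"]; z=W[...,2]
    msk=((z>0.142)&(z<0.158)).astype(np.uint8)
    k,l,st,c=cv2.connectedComponentsWithStats(cv2.morphologyEx(msk,cv2.MORPH_OPEN,np.ones((3,3))))
    for i in range(1,k):
        if st[i,4]<150: continue
        q=W[l==i]; r=cv2.minAreaRect((q[:,:2]*1000).astype(np.float32))
        print(n,"top",st[i],np.median(q[:,2]).round(3),cv2.boxPoints(r).round(0).tolist(),np.round(r[1],0))
    msk=((z>0.008)&(z<0.07)&(W[...,0]>0.2)&(W[...,0]<1)).astype(np.uint8)
    k,l,st,c=cv2.connectedComponentsWithStats(cv2.morphologyEx(msk,cv2.MORPH_OPEN,np.ones((3,3))))
    for i in range(1,k):
        if st[i,4]<60: continue
        q=W[l==i]; print(n,"low",st[i],np.nanmin(q,0).round(3),np.nanmax(q,0).round(3))
E
```

```text
scene0 top [210 170  43  18 441] 0.149 [[593.0, -210.0], [754.0, -232.0], [772.0, -94.0], [611.0, -72.0]] [139. 163.]
scene0 top [191 202  46  31 995] 0.149 [[599.0, 272.0], [618.0, 67.0], [758.0, 79.0], [739.0, 285.0]] [141. 206.]
scene0 low [ 198  135  141   45 2418] [ 0.201 -0.924  0.008] [ 0.998 -0.402  0.07 ]
scene0 low [275 175  13  11 107] [ 0.46  -0.473  0.008] [ 0.518 -0.395  0.043]
scene0 low [242 195  11  21 132] [ 0.596 -0.2    0.008] [ 0.624 -0.072  0.07 ]
scene0 low [262 199   7  11  66] [ 0.521 -0.177  0.008] [ 0.549 -0.141  0.056]
scene0 low [161 206  26  33 457] [ 0.856 -0.085  0.009] [0.908 0.149 0.04 ]
scene0 low [192 249  47  16 649] [0.579 0.185 0.008] [0.739 0.286 0.07 ]
scene0 low [146 268  30  33 876] [0.741 0.361 0.008] [0.859 0.504 0.047]
scene0 low [208 291   9  18 121] [0.604 0.48  0.008] [0.632 0.5   0.067]
scene0 low [ 110  300   99   73 5663] [0.579 0.498 0.008] [0.888 0.766 0.054]
scene0 low [ 87 330  14  18 191] [0.89  0.646 0.008] [0.926 0.718 0.024]
scene0 low [278 364  38  20 312] [0.297 0.679 0.008] [0.39  0.749 0.026]
side0 top [  0 135  48  32 2
[... 1074 characters left out ...]
.009] [ 0.544 -0.144  0.054]
side0 low [145 193  37  44 770] [ 0.853 -0.079  0.008] [0.908 0.146 0.036]
side0 low [279 206  11   8  78] [ 0.479 -0.112  0.008] [ 0.515 -0.073  0.021]
side0 low [240 233   6  18  60] [0.584 0.083 0.008] [0.595 0.199 0.069]
side0 low [ 178  252   64   26 1026] [0.578 0.169 0.008] [0.737 0.284 0.07 ]
side0 low [ 109  283   45   49 1809] [0.739 0.36  0.008] [0.859 0.505 0.044]
side0 low [191 325  13  23 220] [0.602 0.471 0.008] [0.63  0.5   0.069]
side0 low [265 327  19  11 103] [0.43  0.404 0.008] [0.471 0.434 0.012]
side0 low [  53  338  133   46 5373] [0.609 0.5   0.01 ] [0.888 0.667 0.051]
side0 low [ 27 377  12   7  65] [0.903 0.646 0.009] [0.927 0.664 0.017]
```

The wide cupboard is the nearer one in the scene view: its top spans px 191–237, 202–233, with hinge plates at about (236,240). Both cameras agree on its door, which has the hinge end at (0.578, 0.266) and the free front corner at (0.596, 0.067). The length is 200 mm, the height 0.148 and the yaw about 0.09 rad. The vial and loupe sit at y < -0.07, clear of the door's swing. I'll move high to a point in front of the free edge.

```bash
R='{"x":3.25,"y":-3.78}'
python3 -m crank '[{"x":3.2,"y":-3.8},{"x":3.2,"y":-3.8},{"x":3.2,"y":-3.8},{"x":3.2,"y":-3.8},{"x":3.2,"y":-3.8}]' 0
python3 -m crank '[{"x":3.2,"y":-3.8},{"x":3.2,"y":-3.8},{"x":3.2,"y":-3.8},{"x":3.2,"y":-3.8},{"x":3.2,"y":-3.8}]'
python3 -m crank '[{"x":3.2,"y":-3.8},{"x":3.2,"y":-3.8},{"x":3.2,"y":-3.8},{"x":3.2,"y":-3.8},{"x":3.2,"y":-3.8}]'
python3 -m crank '[{"turn":0.1},{"turn":0.1},{}]'
```

```text
schema error: expected keys x, y, z, turn
schema error: expected keys x, y, z, turn
schema error: expected keys x, y, z, turn
schema error: expected keys x, y, z, turn
```

```bash
python3 -m crank '[{"x":3.2,"y":-3.8,"z":0,"turn":0},{"x":3.2,"y":-3.8,"z":0,"turn":0},{"x":3.2,"y":-3.8,"z":0,"turn":0},{"x":3.2,"y":-3.8,"z":0,"turn":0},{"x":3.2,"y":-3.8,"z":0,"turn":0}]' 0
```

```text
time: 0.6
tool_pos: [0.276, -0.3704, 0.2307]
tool_rot: [-0.0, 0.99, 0.142, 0.0]
contact_force: [1.8, 0.4, 0.5]
gripper_width: 0.144
grasp_force: 0.0
```

```bash
python3 -m crank '[{"x":3.2,"y":-3.8,"z":0,"turn":0},{"x":3.2,"y":-3.8,"z":0,"turn":0},{"x":3.2,"y":-3.8,"z":0,"turn":0},{"x":3.2,"y":-3.8,"z":0,"turn":0},{"x":3.2,"y":-3.8,"z":0,"turn":0}]'
python3 -m crank '[{"x":3.2,"y":-3.8,"z":0,"turn":0},{"x":3.2,"y":-3.8,"z":0,"turn":0},{"x":3.2,"y":-3.8,"z":0,"turn":0},{"x":3.2,"y":-3.8,"z":0,"turn":0},{"x":3.2,"y":-3.8,"z":0,"turn":0}]'
python3 -m crank '[{"x":0,"y":0,"z":0,"turn":0.1},{"x":0,"y":0,"z":0,"turn":0.1},{"x":0,"y":0,"z":0,"turn":0},{"x":0,"y":0,"z":0,"turn":0}]'
```

```text
time: 1.1
tool_pos: [0.3761, -0.1432, 0.2311]
tool_rot: [0.0, 0.99, 0.142, 0.0]
contact_force: [0.9, -0.9, 0.2]
gripper_width: 0.001
grasp_force: 0.0
time: 1.6
tool_pos: [0.4763, 0.0844, 0.231]
tool_rot: [0.0, 0.99, 0.142, -0.0]
contact_force: [0.9, -1.2, 0.5]
gripper_width: -0.003
grasp_force: 0.0
time: 2.0
tool_pos: [0.4759, 0.082, 0.2309]
tool_rot: [-0.0, 0.999, 0.043, -0.0]
contact_force: [-0.5, -0.6, 0.7]
gripper_width: -0.0
grasp_force: 0.0
```

```bash
cat > f.py <<'E'
from h import *
s=manip.state(); t=s["tool_pos"]; a=0.0905
X=np.array([np.cos(a),np.sin(a)]);Y=np.array([-X[1],X[0]])
d=t[:2]-np.array([.596,.067]); w,x,y,z=s["tool_rot"]
print("t",s["time"],"cupboard x,y of TCP (mm)",(d@X*1e3-90).round(1),(d@Y*1e3-99).round(1),"z",t[2].round(4),"yaw",2*np.arctan2(y,x),"F",s["contact_force"].round(2))
E
python3 f.py
```

```text
t 2.0 cupboard x,y of TCP (mm) -208.3 -73.2 z 0.2309 yaw 0.08674513057703016 F [-0.52 -0.63  0.7 ]
```

```bash
python3 -m crank '[{"x":0,"y":0,"z":4.4,"turn":0},{"x":0,"y":0,"z":4.4,"turn":0},{"x":0,"y":0,"z":4.2,"turn":0},{"x":4,"y":0,"z":0,"turn":0},{"x":4,"y":0,"z":0,"turn":0}]'
python3 -m crank '[{"x":1,"y":0,"z":0,"turn":0},{"x":0.5,"y":0,"z":0,"turn":0},{"x":0.3,"y":0,"z":0,"turn":0},{"x":0,"y":0,"z":0,"turn":0}]'; python3 f.py
```

```text
time: 2.5
tool_pos: [0.5517, 0.0882, 0.0957]
tool_rot: [-0.0, 0.999, 0.043, -0.005]
contact_force: [0.9, -0.1, 1.5]
gripper_width: -0.002
grasp_force: 0.0
time: 2.9
tool_pos: [0.5735, 0.0903, 0.1017]
tool_rot: [-0.0, 0.999, 0.042, 0.0]
contact_force: [0.2, -0.3, -0.3]
gripper_width: -0.003
grasp_force: 0.0
t 2.9 cupboard x,y of TCP (mm) -110.3 -73.8 z 0.1017 yaw 0.0849692560039773 F [ 0.19 -0.29 -0.33]
```

```bash
python3 - <<'E'
from h import *
m,p,d=grab("side"); cv2.imwrite("pics/s1.png",cv2.resize(p[150:330,120:360,::-1],None,fx=3,fy=3))
E
```

```text
(no output)
```

View pics/s1.png

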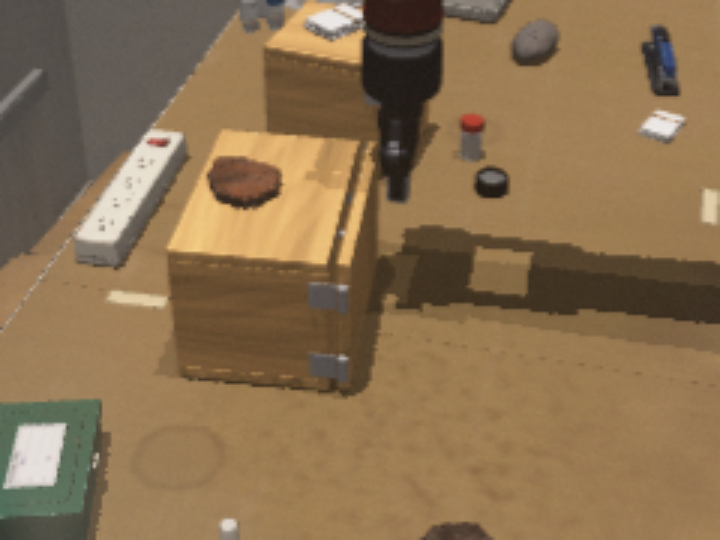

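The closed fingers, tip at about (398,195), hang just in front of the door near its free edge, and the door is still shut. Next I'll press gently.

```bash
python3 -m crank '[{"x":0.4,"y":0,"z":0,"turn":0},{"x":0.3,"y":0,"z":0,"turn":0},{"x":0.3,"y":0,"z":0,"turn":0},{"x":0,"y":0,"z":0,"turn":0}]'; python3 f.py
```

```text
time: 3.35
tool_pos: [0.5834, 0.0913, 0.1012]
tool_rot: [-0.0, 0.999, 0.042, -0.001]
contact_force: [-3.8, -0.4, 0.6]
gripper_width: -0.0
grasp_force: 0.0
t 3.35 cupboard x,y of TCP (mm) -100.4 -73.7 z 0.1012 yaw 0.08499132301878082 F [-3.79 -0.43  0.65]
```

```bash
python3 -m crank '[{"x":0.2,"y":0,"z":0,"turn":0},{"x":0.2,"y":0,"z":0,"turn":0},{"x":0,"y":0,"z":0,"turn":0}]'; python3 f.py
```

```text
time: 3.65
tool_pos: [0.5872, 0.0917, 0.1009]
tool_rot: [-0.0, 0.999, 0.043, -0.001]
contact_force: [-4.3, 0.0, 0.9]
gripper_width: -0.003
grasp_force: 0.0
t 3.65 cupboard x,y of TCP (mm) -96.6 -73.7 z 0.1009 yaw 0.08502884689558095 F [-4.25  0.03  0.87]
```

```bash
python3 -m crank '[{"x":0.15,"y":0,"z":0,"turn":0},{"x":0.1,"y":0,"z":0,"turn":0},{"x":0,"y":0,"z":0,"turn":0}]'; python3 f.py
```

```text
time: 3.95
tool_pos: [0.5881, 0.0917, 0.1007]
tool_rot: [0.0, 0.999, 0.043, -0.003]
contact_force: [-10.6, -0.8, 4.9]
gripper_width: -0.002
grasp_force: 0.0
t 3.95 cupboard x,y of TCP (mm) -95.6 -73.7 z 0.1007 yaw 0.08556461927541384 F [-10.64  -0.84   4.87]
```

The door is at its stop, since the force has jumped. Now I'll draw back briskly.

```bash
python3 -m crank '[{"x":-4,"y":0,"z":0,"turn":0},{"x":-4.5,"y":0,"z":0,"turn":0},{"x":-4.5,"y":0,"z":0,"turn":0},{"x":-2,"y":0,"z":0,"turn":0},{"x":0,"y":0,"z":0,"turn":0}]'
python3 -m crank '[{"x":0,"y":0,"z":0,"turn":0},{"x":0,"y":0,"z":0,"turn":0},{"x":0,"y":0,"z":0,"turn":0},{"x":0,"y":0,"z":0,"turn":0},{"x":0,"y":0,"z":0,"turn":0}]'
python3 f.py
cat > door.py <<'E'
from h import *
import sys
m,p,d=grab("side"); W=cloud(m,d); cv2.imwrite(f"pics/{sys.argv[1]}.png",cv2.resize(p[150:330,120:360,::-1],None,fx=3,fy=3))
a=0.0905; X=np.array([np.cos(a),np.sin(a)]);Y=np.array([-X[1],X[0]])
q=W[150:330,120:360].reshape(-1,3); q=q[(q[:,2]>.142)&(q[:,2]<.153)]
c=np.c_[(q[:,:2]-[.596,.067])@X*1e3-90,(q[:,:2]-[.596,.067])@Y*1e3-99]-[-84,100]
r=np.hypot(*c.T); k=(c[:,0]<-12)&(r<205)&(r>40); c=c[k]
ang=np.arctan2(-c[:,0],-c[:,1]); print(len(c),"door angle",np.percentile(ang,[10,50,90]).round(2),"rmax",r[k].max() if len(c) else 0)
E
python3 door.py s2
```

```text
time: 4.45
tool_pos: [0.4395, 0.0791, 0.101]
tool_rot: [0.0, 0.999, 0.042, 0.001]
contact_force: [1.8, 0.2, -0.2]
gripper_width: -0.001
grasp_force: 0.0
time: 4.95
tool_pos: [0.4412, 0.0791, 0.1012]
tool_rot: [-0.0, 0.999, 0.042, -0.0]
contact_force: [0.1, 0.2, -0.1]
gripper_width: 0.002
grasp_force: 0.0
t 4.95 cupboard x,y of TCP (mm) -243.1 -73.0 z 0.1012 yaw 0.0847474708004912 F [ 0.11  0.23 -0.14]
191 door angle [0.45 0.5  0.55] rmax 197.76280751340798
```

View pics/s2.png

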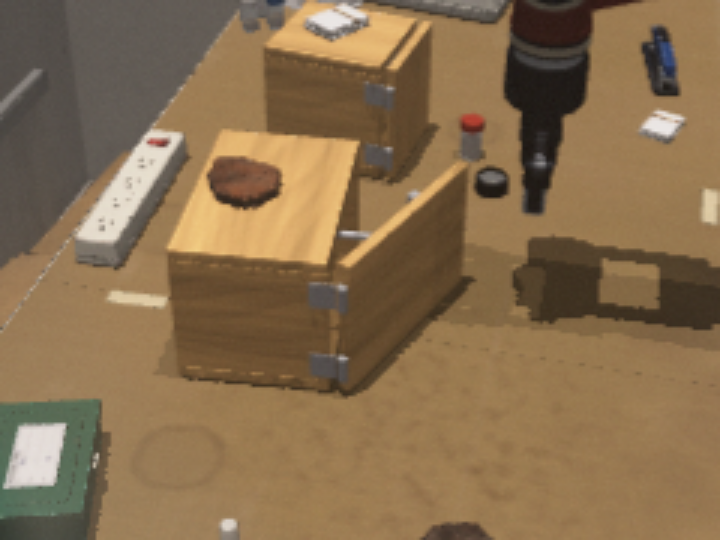

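The door stands ajar at about 0.49 rad, with its free edge at px (466,165) and the fingers clear of it. I'll go round the edge on its right side and then behind it.

```bash
python3 -m crank '[{"x":0,"y":2.9,"z":0,"turn":0},{"x":0,"y":2.9,"z":0,"turn":0},{"x":4.2,"y":0,"z":0,"turn":0},{"x":4.2,"y":0,"z":0,"turn":0},{"x":4.2,"y":0,"z":0,"turn":0}]'
python3 -m crank '[{"x":0,"y":0,"z":0,"turn":0},{"x":0,"y":-2.5,"z":0,"turn":0},{"x":0,"y":-2.5,"z":0,"turn":0},{"x":0,"y":-2,"z":0,"turn":0},{"x":0,"y":0,"z":0,"turn":0}]'
python3 f.py; python3 door.py s3
```

```text
time: 5.5
tool_pos: [0.5727, 0.0317, 0.1011]
tool_rot: [0.0, 0.999, 0.042, 0.0]
contact_force: [-0.6, -0.1, 0.7]
gripper_width: -0.001
grasp_force: 0.0
time: 6.0
tool_pos: [0.5642, 0.1016, 0.1008]
tool_rot: [0.001, 0.999, 0.043, -0.001]
contact_force: [1.2, -0.2, -1.0]
gripper_width: 0.001
grasp_force: 0.0
t 6.0 cupboard x,y of TCP (mm) -118.5 -61.7 z 0.1008 yaw 0.08542227431006294 F [ 1.17 -0.19 -1.03]
215 door angle [0.48 0.57 0.63] rmax 197.65195045628363
```

```bash
python3 -m crank '[{"x":-1.0,"y":-0.9,"z":0,"turn":0},{"x":-1.0,"y":-0.9,"z":0,"turn":0},{"x":-1.4,"y":-0.8,"z":0,"turn":0},{"x":-1.4,"y":-0.8,"z":0,"turn":0},{"x":0,"y":0,"z":0,"turn":0}]'
python3 f.py; python3 door.py s4
```

```text
time: 6.55
tool_pos: [0.5126, 0.1327, 0.1013]
tool_rot: [-0.0, 0.999, 0.043, -0.0]
contact_force: [0.1, -0.8, -0.3]
gripper_width: -0.002
grasp_force: 0.0
t 6.55 cupboard x,y of TCP (mm) -167.2 -26.0 z 0.1013 yaw 0.08647823122984692 F [ 0.12 -0.76 -0.32]
249 door angle [0.81 0.88 0.93] rmax 195.74503006687692
```

View pics/s4.png

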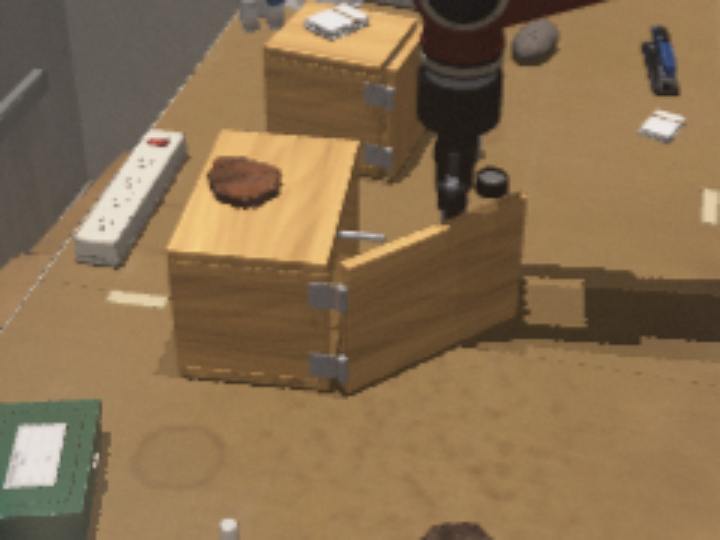

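The fingers are behind the door at about px (452,210) and the door is at roughly 0.87 rad. I'll carry on round the arc.

```bash
python3 -m crank '[{"x":-1.1,"y":-0.8,"z":0,"turn":0},{"x":-1.1,"y":-0.9,"z":0,"turn":0},{"x":-1.0,"y":-1.1,"z":0,"turn":0},{"x":-1.0,"y":-1.2,"z":0,"turn":0},{"x":-0.7,"y":-1.3,"z":0,"turn":0}]'
python3 -m crank '[{"x":-0.7,"y":-1.4,"z":0,"turn":0},{"x":-0.3,"y":-1.0,"z":0,"turn":0},{"x":-0.3,"y":-0.8,"z":0,"turn":0},{"x":0,"y":0,"z":0,"turn":0}]'
python3 f.py; python3 door.py s5
```

```text
time: 7.1
tool_pos: [0.46, 0.1811, 0.1012]
tool_rot: [0.0, 0.999, 0.042, -0.0]
contact_force: [2.0, -0.6, 1.2]
gripper_width: 0.002
grasp_force: 0.0
time: 7.5
tool_pos: [0.4446, 0.212, 0.1008]
tool_rot: [-0.0, 0.999, 0.043, -0.001]
contact_force: [0.6, -0.4, -0.0]
gripper_width: 0.001
grasp_force: 0.0
t 7.5 cupboard x,y of TCP (mm) -227.7 59.1 z 0.1008 yaw 0.08642048948291602 F [ 0.55 -0.45 -0.01]
322 door angle [1.54 1.6  1.66] rmax 198.88607345831588
```

The door is square to the front. I'll move the fingers off it and up.

```bash
python3 -m crank '[{"x":0,"y":2.5,"z":0,"turn":0},{"x":0,"y":3,"z":0,"turn":0},{"x":0,"y":3,"z":-3,"turn":0},{"x":0,"y":0,"z":-4.5,"turn":0},{"x":0,"y":0,"z":-4.5,"turn":0}]'
python3 -m crank '[{"x":0,"y":0,"z":0,"turn":0},{"x":0,"y":0,"z":0,"turn":0},{"x":0,"y":0,"z":0,"turn":0},{"x":0,"y":0,"z":0,"turn":0},{"x":0,"y":0,"z":0,"turn":0}]'
python3 f.py; python3 door.py s6
```

```text
time: 8.05
tool_pos: [0.452, 0.125, 0.2214]
tool_rot: [0.0, 0.999, 0.041, -0.001]
contact_force: [0.2, 0.7, 0.5]
gripper_width: 0.004
grasp_force: 0.0
time: 8.55
tool_pos: [0.452, 0.1262, 0.2195]
tool_rot: [0.0, 0.999, 0.042, -0.002]
contact_force: [-0.8, -0.0, 0.4]
gripper_width: 0.001
grasp_force: 0.0
t 8.55 cupboard x,y of TCP (mm) -228.1 -27.0 z 0.2195 yaw 0.08490630563385475 F [-0.78 -0.02  0.41]
303 door angle [1.55 1.6  1.66] rmax 198.93310801407668
```

View pics/s6.png

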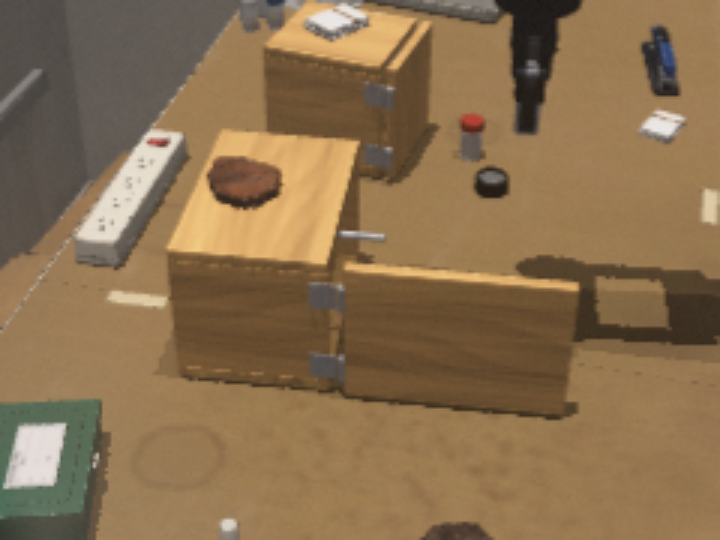

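The door stands square to the front, with its edge at px (578,285), and it is at rest. The narrow cupboard is shut, nothing in view has moved, and the arm is clear.

```bash
python3 -c "
from plant import manip
print(manip.job_done())"
```

```text
the job is handed in; nothing more can be done
None
```

I pressed the wider door in, it sprang ajar by itself (about 0.5 rad), and I pushed it open until it stood about square (about 1.6 rad by camera). The narrower cupboard stayed shut, everything in view stayed put (the vial inside was not visible to check), and the job was handed in at about 8.6 s, with no verdict returned.

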